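# Fetch the calibration mass from behind the reagents

## Robot

A 6-joint arm with a two-finger parallel gripper is mounted at the origin on the work surface. World frame = base frame: x ahead of the robot, y to its left, z up, the work surface at z = 0. Lengths are in m, angles in rad, forces in N, time in s.
With the tool pointing down it reaches from about 0.425 to 0.95 m from the base axis. Payload 3.5 kg.
Tool frame: the origin (TCP) lies midway between the tips of the shut fingers; the grasp point (between the pads) lies 19 mm behind it; z points along the fingers, y is the line along which they close (so a half turn about z gives the same grasp; the last joint's range is limited). The gripper opens to 85 mm and grips with 20 to 120 N. Pads are 22 mm wide; open, the fingers measure 114 mm over their backs; the gripper's body (76 mm by 85 mm) begins 54 mm behind the grasp point. The pads swing forward as they close: fully open they stand 13 mm farther back than shut.
Start: joints at [1.054, 0.286, 1.577, -0, 1.279, -0.15], TCP at [0.242, 0.63, 0.231] pointing down, gripper open.
Joint ranges: [-2.77, 2.77], [-0.9, 2.22], [0.21, 2.48], [-1.53, 4.67], [0.24, 2.81], [-2.84, 2.84]. Speed limits (rad/s): [2.79, 2.79, 3.14, 3.14, 3.14, 3.14].

## Interface

Orientations are given as a unit quaternion [x, y, z, w].
In Python, from plant import ctrl gives the robot as it stands.
- The arm moves only by the tool send_rows, never from a script. Its argument "series" is a list that holds one entry, the list of rows, each a list of 7 numbers: the shift along the tool's x, y, z in cm, then the turn, a rotation vector about the tool's x, y, z in rad, then the opening, from -1 (shut) to 1 (fully open). In form: [[[x, y, z, rx, ry, rz, jaw], ...]]. A call has 1 to 10 rows; each row shifts and turns the commanded pose from where the row before left it, along the tool's axes as they then stand; what a row does not reach is not made up. A row lasts 1/8 s, in which the tool goes at most 62.5 mm and 10.7 degrees, less where a joint would pass 70% of its speed; a pose out of reach is approached as far as the arm can. A call is refused whole if a number of a shift passes 6.25 or a number of a turn 0.188, either way. A call with a gripper value outside its range is refused whole. The fingers move at their own pace and stop on an object; "force" is the grip in N (left out, the last holds). Time passes only in rows, so rows that do not move let the fingers close. It gives the time, the measured TCP pose, the force, the opening and the grip force at its end, in the units of the state.
- ctrl.get_state(): the state, without advancing time (a new reading comes with each control period).
- ctrl.read_camera(name): name is "scene" or "top" or "wrist"; returns a dict with "img" (420x560x3 uint8, red, green, blue), "fx", "fy", "cx", "cy" (pixels), "R" (3x3) and "t" (3): a world point X has camera coordinates R X + t; the wrist camera has in their place "hand_eye" (4x4, takes a point from camera to tool coordinates, whose origin is the TCP and whose axes are the flange's). Camera axes: x right, y down, z forward; pixel columns grow to the right and rows downward; lengths in m; the calibration is good to about 2 mm. The wrist camera is an equidistant fisheye: a pixel r from the principal point sees the ray r / f radians off the axis. A picture is of the moment at which its call begins: read the wrist's pose just before it. There is no depth.
- ctrl.sign_off(): hands the job in; it is judged then, once.
The state is a dict: "time": time; "qpos": joint angles; "dq": joint speeds; "joint_efforts": joint torques, N m; "eef_pos": TCP position; "tcp_rot": TCP orientation; "contact_force": force on the tool from outside, world axes, zero at the start; "wrist_torque": the same for the moment, N m; "opening": opening from 0.0 (shut) to 1.0 (fully open); "finger_force": force on a finger pad.
Only numpy, scipy, OpenCV 4.12 (cv2) and the standard library are available. Lean on these libraries where they do the work, as an engineer would, in place of code of your own. Each camera call takes 0.05 s, during which the arm holds its last target. There are 200 camera calls.

## Task

The brass calibration mass stands at the back of the blue tray, hemmed in by an amber bottle, a glass flask and a white jar. First stand all three of these upright on the black rubber mat, then set the mass upright on the middle of the balance's pan while they wait there, and finally put the bottle, the flask and the jar each back upright in the very place in the tray where it stood at the start. Do not tip anything over, and leave the round dish and the small slide box in the tray where they are.

Things in the scene. Friction and masses are not known exactly. Their poses are not given: they have to be found in the camera images.
- tray: fixed shallow open tray of blue plastic, 200 (x) x 240 (y) x 30 mm, walls and floor 5 mm thick; origin under its centre on the bench, z up. Things in it stand 5 mm above the bench. Its back is its +x side, away from the robot; a small grip lip is on the middle of its -x rim. It may lie left, middle or right on the bench, turned a little
- mat: fixed flat black rubber mat, 220 (x) x 160 (y) x 4 mm, the side area for parking; origin under its centre on the bench, its top 4 mm up; left, middle or right on the bench
- balance: fixed electronic balance, white, body 200 x 150 mm and 40 mm high, with a flat round steel pan 110 mm across whose top is 48 mm above the bench; origin on the bench straight under the pan's centre; display on its -x side; the body reaches from 130 mm in -x to 70 mm in +x of the origin; left, middle or right on the bench
- mass: brass calibration mass, plain upright cylinder 34 mm in diameter, 38 mm high, about 0.29 kg; origin at the centre of its underside. It stands near the middle of the tray's back, about 45 mm in the tray's +x from its centre. Bottle, flask and jar stand about the mass in any order: to its left, to its right (each about 66 mm away along the tray's y) and in front of it (about 62 mm along -x)
- bottle: amber glass reagent bottle with a white paper label, 112 mm high, body 48 mm in diameter up to 64 mm, sloping in to a neck of 24 mm at 80 mm, round black cap 30 mm in diameter from 88 to 112 mm, about 0.16 kg, closed; origin at the centre of its underside, z up
- flask: clear glass conical flask with a dark rubber stopper, 118 mm high, foot 58 mm in diameter, tapering to a straight neck 25 mm in diameter from 68 to 106 mm, stopper 22 mm in diameter above, about 0.13 kg; origin at the centre of its underside, z up
- jar: white plastic jar with a flat grey metal lid, upright cylinder 50 mm in diameter, 100 mm high (lid from 79 mm up, also 50 mm in diameter), about 0.14 kg; origin at the centre of its underside, z up
- petri: bystander: round closed clear plastic dish, 55 mm in diameter, 15 mm high, loose in the tray's front left corner; origin at the centre of its underside
- slides: bystander: small closed wooden slide box, 32 x 46 x 18 mm, loose in the tray's front right corner; origin at the centre of its underside
There are look-alikes about, which are no part of the job. What is shaped like the jar but green or purple is not meant.

How it is judged:
By the outcome, as a careful person would: the job done as asked, in the order asked, and still so for the second after the job is handed in, with the robot touching nothing.
It also fails if it takes over 144 s, if anything falls off the work surface, if the arm or the gripper's body presses on something with over 40 N, if the wrist force passes 120 N, or if a joint passes its speed limit or range.

## Working session

There is one attempt and no reset: what is moved stays moved. The work goes in short steps, Python scripts to look and compute and a tool call to move; the robot and the scene stay as the last step left them, time stands still between calls to the robot, and variables do not carry over. Pictures are saved under pics/ and viewed, at most 14 in all, crops included, and the job is handed in when it is done.

Besides the shell and the picture viewer there is one more tool, called after "Emit:" by a JSON object that holds its "name" and its "arguments". send_rows: Moves the arm, as the interface text tells. Its arguments: {"type":"object","properties":{"series":{"type":"array"},"force":{"type":"number"}},"required":["series"]}

```bash
mkdir -p pics; ls; python3 - <<'E'
from plant import ctrl
import cv2,numpy as np,pickle
s=ctrl.get_state();print(s)
for n in("scene","top"):
    c=ctrl.read_camera(n);pickle.dump(c,open(f'{n}0.pkl','wb'));cv2.imwrite(f'pics/{n}0.png',c['img'][:,:,::-1]);print(n,c['fx'],c['cx'],c['cy'],(-c['R'].T@c['t']).round(3),c['R'].round(3).tolist())
c=ctrl.read_camera('wrist');print(c['hand_eye'],c['fx'])
E
```

```text
pics
{'time': 0.0, 'qpos': array([ 1.05401981e+00,  2.87196451e-01,  1.57816058e+00, -1.74637859e-05,
        1.27861977e+00, -1.49971135e-01]), 'dq': array([ 0.00021445,  0.00079095, -0.00045096,  0.00097456, -0.00102758,
        0.00017344]), 'joint_efforts': array([-9.32484340e-06, -4.05968285e+01, -2.92627680e+01, -1.44258938e-04,
        5.75214304e-03,  9.15890467e-06]), 'eef_pos': array([0.24170923, 0.62953709, 0.22993555]), 'tcp_rot': array([ 1.82373634e-01,  9.83228578e-01, -1.12917661e-03, -3.82186772e-04]), 'contact_force': array([ 0.74825641, -0.39974511,  0.8015617 ]), 'wrist_torque': array([-0.00518621,  0.0511853 ,  0.04598176]), 'finger_force': 0.0, 'opening': 0.9994680445744861}
scene 401.3772762471924 275.76068390011585 209.04966467253522 [ 0.971 -0.004  0.803] [[0.029, 0.999, -0.013], [0.83, -0.032, -0.557], [-0.557, 0.006, -0.83]]
top 452.2971417146396 292.01285749274285 206.31996081787403 [ 0.316 -0.005  1.084] [[0.027, -0.999, 0.022], [-0.99, -0.03, -0.136], [0.136, -0.018, -0.991]]
[[-9.99104970e-05 -9.63768863e-01 -2.66738767e-01  6.71507453e-02]
 [ 9.99999499e-01  1.69447104e-04 -9.86801779e-04 -4.00235682e-04]
 [ 9.96246939e-04 -2.66738731e-01  9.63768363e-01 -1.42641346e-01]
 [ 0.00000000e+00  0.00000000e+00  0.00000000e+00  1.00000000e+00]] 325.19226210127806
```

View pics/scene0.png

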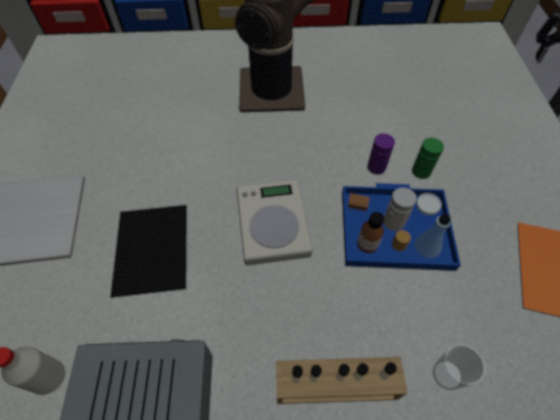

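View pics/top0.png

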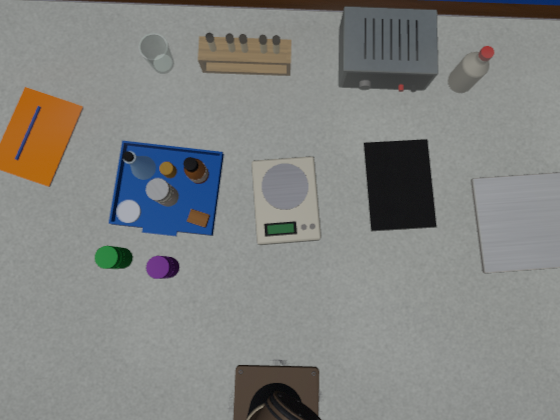

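The tray is on the left, with the flask left of the mass, the bottle right of it and the jar in front. In the top view the tray is at about (166,188), jar lid (155,187), flask stopper (130,158), bottle cap (190,164) and mass (167,170). The balance pan is in the middle at (285,186) and the mat on the right at (400,185). The green and purple jars at (107,257) and (160,267) are decoys.

```bash
cat > h.py <<'E'
from plant import ctrl
import cv2,numpy as np
from scipy.spatial.transform import Rotation as Ro
def ray(c,u,v):
    R=np.array(c['R']);d=np.array([(u-c['cx'])/c['fx'],(v-c['cy'])/c['fy'],1]);d=R.T@d
    return -R.T@np.array(c['t']),d/np.linalg.norm(d)
def wray(c,s,u,v):
    p=np.array([(u-c['cx'])/c['fx'],(v-c['cy'])/c['fy']]);r=np.linalg.norm(p);H=np.array(c['hand_eye'])
    d=np.array([*(p/max(r,1e-9)*np.sin(r)),np.cos(r)]);R=Ro.from_quat(s['tcp_rot']).as_matrix()
    return R@H[:3,3]+s['eef_pos'],R@H[:3,:3]@d
def onz(r,z): o,d=r;return o+d*(z-o[2])/d[2]
def tri(rs):
    A=0;b=0
    for o,d in rs: P=np.eye(3)-np.outer(d,d);A=A+P;b=b+P@o
    x=np.linalg.solve(A,b);return x,[float(np.linalg.norm((np.eye(3)-np.outer(d,d))@(x-o))) for o,d in rs]
def delta(x,y,z,yaw=None):
    "move to x,y,z (m) tool down with tool y-axis at world angle yaw; print in tool axes cm"
    s=ctrl.get_state();R=Ro.from_quat(s['tcp_rot']);Rm=R.as_matrix()
    cur=np.arctan2(Rm[1,1],Rm[0,1])
    if yaw is None: yaw=cur
    yaw=cur+(yaw-cur+np.pi/2)%np.pi-np.pi/2
    ty=np.array([np.cos(yaw),np.sin(yaw),0]);tz=np.array([0,0,-1.]);T=np.c_[np.cross(ty,tz),ty,tz]
    print('t',round(s['time'],2),'tcp',s['eef_pos'].round(4),'yaw',round(cur,3),'q',s['qpos'].round(2),'F',s['contact_force'].round(1),'open',round(s['opening'],3),'grip',round(s['finger_force'],1))
    print('  shift cm',(Rm.T@(np.array([x,y,z])-s['eef_pos'])*100).round(2),'turn',(R.inv()*Ro.from_matrix(T)).as_rotvec().round(3))
def snap(n,name,save=True):
    s=ctrl.get_state();c=ctrl.read_camera(n)
    cv2.imwrite(f'pics/{name}.png',c['img'][:,:,::-1]);return s,c
E
python3 - <<'E'
from h import *;import pickle
C={n:pickle.load(open(n+'0.pkl','rb')) for n in('top','scene')}
P={'jar':((158,186),(402,196)),'bottle':((190,163),(376,219)),'flask':((129,157),(444,219)),'mass':((167,168),(402,236))}
for k,(a,b) in P.items(): print(k,*[w if isinstance(w,list) else w.round(3) for w in tri([ray(C['top'],*a),ray(C['scene'],*b)])])
t=C['top'];im=t['img'];hsv=cv2.cvtColor(im,cv2.COLOR_RGB2HSV)
def big(m,box):
    x0,y0,x1,y1=box;z=np.zeros_like(m);z[y0:y1,x0:x1]=m[y0:y1,x0:x1]
    return max(cv2.findContours(z,0,2)[0],key=cv2.contourArea)
b=big(((hsv[...,0]>105)&(hsv[...,0]<125)&(hsv[...,1]>150)).astype(np.uint8)*255,(90,120,240,250))
for p in cv2.boxPoints(cv2.minAreaRect(b)): print('tray',onz(ray(t,*p),.03).round(3))
m=big((hsv[...,2]<40).astype(np.uint8)*255,(350,120,450,250))
Q=np.array([onz(ray(t,*p),.004) for p in cv2.boxPoints(cv2.minAreaRect(m))]);print('mat',Q.round(3),Q.mean(0).round(3))
for n,uv in(('top',(285,186)),('scene',(274,227))): print('pan',onz(ray(C[n],*uv),.048).round(3))
print(tri([ray(t,285,186),ray(C['scene'],274,227)]))
delta(.60,.28,.30,np.pi/2)
E
```

```text
jar [0.485 0.268 0.113] [0.0008446706831265483, 0.0008446706831266667]
bottle [0.539 0.203 0.111] [0.0001722263173522731, 0.00017222631735233624]
flask [0.547 0.336 0.116] [0.0016027699843380926, 0.0016027699843380449]
mass [0.542 0.272 0.042] [0.0011655476429262457, 0.001165547642926215]
tray [0.401 0.401 0.03 ]
tray [0.613 0.39  0.03 ]
tray [0.587 0.144 0.03 ]
tray [0.376 0.161 0.03 ]
mat [[ 0.628 -0.198  0.004]
 [ 0.647 -0.357  0.004]
 [ 0.427 -0.372  0.004]
 [ 0.41  -0.217  0.004]] [ 0.528 -0.286  0.004]
pan [ 0.506 -0.006  0.048]
pan [ 0.512 -0.004  0.048]
(array([ 0.50735686, -0.0054496 ,  0.04042152]), [0.0009988123617711677, 0.0009988123617711679])
t 0.15 tcp [0.2418 0.6297 0.2303] yaw 1.204 q [ 1.05  0.29  1.58  0.    1.28 -0.15] F [-0.7  0.5 -0.2] open 1.0 grip 0.0
  shift cm [-45.98 -19.81  -6.95] turn [-0.002 -0.001 -0.367]
```

Emit:
{"name": "send_rows", "arguments": {"series": [[[-5.1, -1.5, -0.2, 0, 0, 0, 1], [-5.1, -1.5, -0.2, 0, 0, 0, 1], [-5.1, -1.5, -0.2, 0, 0, 0, 1], [-5.1, -1.5, -0.2, 0, 0, 0, 1], [-5.1, -1.5, -0.2, 0, 0, 0, 1], [-5.1, -1.5, -0.2, 0, 0, 0, 1], [-5.1, -1.5, -0.2, 0, 0, 0, 1], [-5.1, -1.5, -0.2, 0, 0, 0, 1], [-5.0, -1.5, -0.2, 0, 0, 0, 1]]]}}

```text
time: 1.27
eef_pos: [0.6222, 0.3385, 0.2489]
tcp_rot: [0.182, 0.983, -0.0, -0.0]
contact_force: [-0.2, -0.0, -0.6]
opening: 1.001
finger_force: 0.0
```

Emit:
{"name": "send_rows", "arguments": {"series": [[[0, 0, 0, 0, 0, -0.183, 1], [0, 0, 0, 0, 0, -0.183, 1], [0, 0, 0, 0, 0, 0, 1]]]}}

```text
time: 1.65
eef_pos: [0.6211, 0.3395, 0.2487]
tcp_rot: [0.002, 1.0, -0.0, -0.001]
contact_force: [-0.6, -0.2, -1.0]
opening: 0.999
finger_force: 0.0
```

```bash
python3 - <<'E'
from h import *;import pickle
delta(.62,.20,.25,np.pi/2)
pickle.dump(snap('wrist','w1'),open('w1.pkl','wb'))
E
```

```text
t 1.65 tcp [0.6211 0.3395 0.2487] yaw 1.568 q [ 0.36  0.35  1.47 -0.    1.33 -1.21] F [-0.6 -0.2 -1. ] open 0.999 grip 0.0
  shift cm [  0.06 -13.96  -0.13] turn [-0.    -0.001 -0.003]
```

View pics/w1.png

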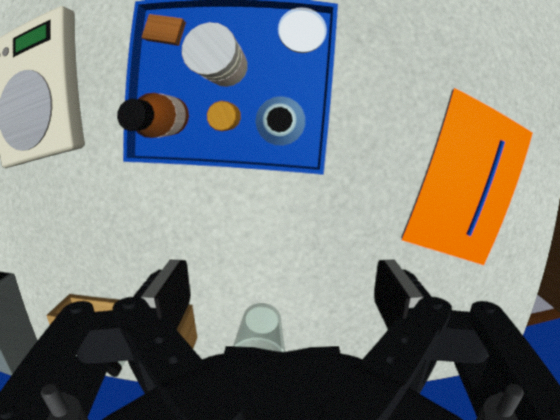

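The first wrist view shows the whole tray: jar lid at (211,49), bottle cap (133,115), mass (223,115) and stopper (280,120). Next is the second viewpoint, 140 mm to the right.

Emit:
{"name": "send_rows", "arguments": {"series": [[[0, -4.7, 0, 0, 0, 0, 1], [0, -4.7, 0, 0, 0, 0, 1], [0, -4.6, 0, 0, 0, 0, 1], [0, 0, 0, 0, 0, 0, 1]]]}}

```text
time: 2.2
eef_pos: [0.6211, 0.1973, 0.2494]
tcp_rot: [0.003, 1.0, -0.0, 0.0]
contact_force: [0.5, 0.5, -0.2]
opening: 0.999
finger_force: 0.0
```

```bash
python3 - <<'E'
from h import *;import pickle
delta(.62,.20,.25,np.pi/2)
pickle.dump(snap('wrist','w2'),open('w2.pkl','wb'))
E
```

```text
t 2.2 tcp [0.6211 0.1973 0.2494] yaw 1.564 q [ 0.15  0.22  1.62 -0.    1.3  -1.41] F [ 0.5  0.5 -0.2] open 0.999 grip 0.0
  shift cm [ 0.11  0.27 -0.06] turn [-0.     0.    -0.007]
```

View pics/w2.png

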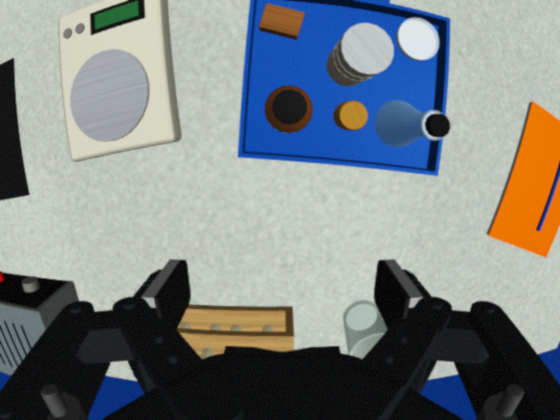

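The second wrist view is also clear: jar lid (367,50), bottle cap (289,106), mass (352,115), stopper (436,125), pan (110,95).

```bash
python3 - <<'E'
from h import *;import pickle
W=[pickle.load(open(f'w{i}.pkl','rb')) for i in(1,2)]
S={'jar':((211,49),(367,50),12),'bottle':((133,115),(289,106),6),'flask':((280,120),(436,125),6),'mass':((223,115),(352,113),14),'pan':((24,110),(110,95),12)}
vis=[cv2.cvtColor(c['img'],cv2.COLOR_RGB2BGR) for s,c in W]
for k,(a,b,tol) in S.items():
    cs=[]
    for i,uv in enumerate((a,b)):
        im=cv2.GaussianBlur(W[i][1]['img'],(3,3),0).copy();m=np.zeros((422,562),np.uint8)
        cv2.floodFill(im,m,uv,0,(tol*2,)*3,(tol*2,)*3,4|(255<<8)|cv2.FLOODFILL_MASK_ONLY|cv2.FLOODFILL_FIXED_RANGE)
        m=cv2.morphologyEx(m[1:-1,1:-1],cv2.MORPH_OPEN,np.ones((5,5)))
        c=cv2.convexHull(max(cv2.findContours(m,0,1)[0],key=cv2.contourArea));cs.append(c);cv2.drawContours(vis[i],[c],-1,(0,255,0),1)
    mo=[cv2.moments(c) for c in cs];ce=[(m['m10']/m['m00'],m['m01']/m['m00']) for m in mo]
    X,e=tri([wray(s,c,*u) for (s,c),u in zip(W,ce)])
    print(k,np.round(ce,1).tolist(),'tri',X.round(4),np.round(e,4)[0])
    for (s,c),q in zip(W,cs):
        p=np.array([onz(wray(s,c,*u),X[2])[:2] for u in q[:,0].astype(float)],np.float32)*1000
        (x,y),r=cv2.minEnclosingCircle(p);print('   circ',round(x,1),round(y,1),'d',round(2*r,1))
cv2.imwrite('pics/v.png',np.hstack([vis[0][:200,:380],vis[1][:200,:480]])[:,:800])
for n,(s,c),cs in(('w1',W[0],((138,3),(336,5),(323,172),(126,160))),('w2',W[1],((251,1),(449,19),(436,174),(240,155)))):
    for u in cs: print(n,onz(wray(s,c,*u),.03).round(3))
E
```

```text
Traceback (most recent call last):
  File "h.py", line 8, in wray
    p=np.array([(u-c['cx'])/c['fx'],(v-c['cy'])/c['fy']]);r=np.linalg.norm(p);H=np.array(c['hand_eye'])
                   ~^^^^^^
KeyError: 'cx'
```

```bash
python3 -c "
import pickle
s,c=pickle.load(open('w1.pkl','rb'));print({k:v for k,v in c.items() if k!='img'})"
```

```text
{'fx': 325.19226210127806, 'fy': 325.19226210127806, 'cx': 281.77406293072437, 'cy': 211.0739042566764, 'hand_eye': array([[-9.92984525e-05, -9.63874253e-01, -2.66357683e-01,
         6.73052668e-02],
       [ 9.99999327e-01,  2.12122041e-04, -1.14041148e-03,
        -4.40430876e-04],
       [ 1.15571360e-03, -2.66357617e-01,  9.63873583e-01,
        -1.42642015e-01],
       [ 0.00000000e+00,  0.00000000e+00,  0.00000000e+00,
         1.00000000e+00]])}
```

```bash
sed -i 's/def wray(c,s,/def wray(s,c,/' h.py; cat > meas.py <<'E'
from h import *;import pickle
W=[pickle.load(open(f'w{i}.pkl','rb')) for i in(1,2)]
S={'jar':((211,49),(367,50),12),'bottle':((133,115),(289,106),6),'flask':((280,120),(436,125),6),'mass':((223,115),(352,113),14),'pan':((24,110),(110,95),12)}
vis=[cv2.cvtColor(c['img'],cv2.COLOR_RGB2BGR) for s,c in W]
for k,(a,b,tol) in S.items():
    cs=[]
    for i,uv in enumerate((a,b)):
        im=cv2.GaussianBlur(W[i][1]['img'],(3,3),0).copy();m=np.zeros((422,562),np.uint8)
        cv2.floodFill(im,m,uv,0,(tol*2,)*3,(tol*2,)*3,4|(255<<8)|cv2.FLOODFILL_MASK_ONLY|cv2.FLOODFILL_FIXED_RANGE)
        m=cv2.morphologyEx(m[1:-1,1:-1],cv2.MORPH_OPEN,np.ones((5,5)))
        q=cv2.convexHull(max(cv2.findContours(m,0,1)[0],key=cv2.contourArea));cs.append(q);cv2.drawContours(vis[i],[q],-1,(0,255,0),1)
    mo=[cv2.moments(q) for q in cs];ce=[(m['m10']/m['m00'],m['m01']/m['m00']) for m in mo]
    X,e=tri([wray(s,c,*u) for (s,c),u in zip(W,ce)])
    print(k,np.round(ce,1).tolist(),'tri',X.round(4),np.round(e,4)[0])
    for (s,c),q in zip(W,cs):
        p=np.array([onz(wray(s,c,*u),X[2])[:2] for u in q[:,0].astype(float)],np.float32)*1000
        (x,y),r=cv2.minEnclosingCircle(p);print('   circ',round(x,1),round(y,1),'d',round(2*r,1))
cv2.imwrite('pics/v.png',np.hstack([vis[0][:200,:380],vis[1][:200,:480]])[:,:800])
for n,(s,c),cs in(('w1',W[0],((138,3),(336,5),(323,172),(126,160))),('w2',W[1],((251,1),(449,19),(436,174),(240,155)))):
    for u in cs: print(n,onz(wray(s,c,*u),.03).round(3))
E
python3 meas.py
```

```text
jar [[208.3, 48.0], [367.3, 48.1]] tri [0.4828 0.274  0.1032] 0.0
   circ 482.3 273.7 d 48.1
   circ 482.5 274.4 d 47.6
bottle [[134.5, 114.5], [288.8, 106.6]] tri [0.5392 0.2031 0.1075] 0.0
   circ 538.8 203.2 d 34.7
   circ 539.2 203.1 d 28.9
flask [[279.0, 119.1], [437.8, 125.0]] tri [0.5501 0.3367 0.1193] 0.0001
   circ 550.0 336.7 d 18.5
   circ 550.0 336.6 d 20.9
mass [[221.0, 115.2], [353.1, 114.9]] tri [0.5435 0.2738 0.0419] 0.0001
   circ 543.4 273.7 d 29.7
   circ 543.5 274.0 d 29.3
pan [[24.2, 109.6], [108.6, 95.0]] tri [ 0.5087 -0.0027  0.0459] 0.0004
   circ 507.6 -7.0 d 112.4
   circ 508.5 -5.6 d 111.5
w1 [0.395 0.168 0.03 ]
w1 [0.414 0.4   0.03 ]
w1 [0.608 0.385 0.03 ]
w1 [0.589 0.151 0.03 ]
w2 [0.41  0.163 0.03 ]
w2 [0.413 0.401 0.03 ]
w2 [0.608 0.384 0.03 ]
w2 [0.588 0.15  0.03 ]
```

View pics/v.png

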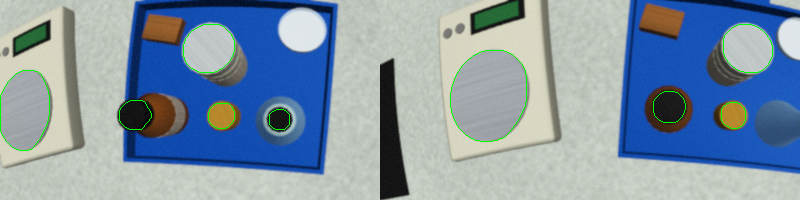

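Heights agree with the text: jar lid 103 mm, cap 108–117, stopper 119, mass 42 mm above the bench. Starting with the jar.

Emit:
{"name": "send_rows", "arguments": {"series": [[[4.6, 2.55, 0, 0, 0, 0, 1], [4.6, 2.55, 0, 0, 0, 0, 1], [4.6, 2.55, 0, 0, 0, 0, 1], [0, 0, 3, 0, 0, 0, 1], [0, 0, 5, 0, 0, 0, 1], [0, 0, 2, 0, 0, 0, 1], [0, 0, 0, 0, 0, 0, 1]]]}}

```text
time: 3.12
eef_pos: [0.4813, 0.2772, 0.1472]
tcp_rot: [0.0, 1.0, -0.001, -0.002]
contact_force: [0.2, -0.8, 0.4]
opening: 0.997
finger_force: 0.0
```

```bash
python3 -c "
from h import *
delta(.4825,.274,.067,np.pi/2)"
```

```text
t 3.12 tcp [0.4813 0.2772 0.1472] yaw 1.571 q [ 0.34  0.11  1.94  0.    1.09 -1.23] F [ 0.2 -0.8  0.4] open 0.997 grip 0.0
  shift cm [-0.16 -0.31  8.02] turn [-0.001 -0.004 -0.   ]
```

Emit:
{"name": "send_rows", "arguments": {"series": [[[-0.1, -0.3, 3, 0, 0, 0, 1], [0, 0, 3, 0, 0, 0, 1], [0, 0, 2, 0, 0, 0, 1], [0, 0, 0, 0, 0, 0, 1], [0, 0, 0, 0, 0, 0, -1], [0, 0, 0, 0, 0, 0, -1], [0, 0, 0, 0, 0, 0, -1], [0, 0, 0, 0, 0, 0, -1], [0, 0, 0, 0, 0, 0, -1]]], "force": 30}}

```text
time: 4.25
eef_pos: [0.4854, 0.2741, 0.0713]
tcp_rot: [0.0, 1.0, 0.001, 0.002]
contact_force: [-1.2, 0.9, 6.3]
opening: 0.579
finger_force: 31.5
```

```bash
python3 -c "
from h import *
delta(.4825,.274,.067,np.pi/2)"
```

```text
t 4.25 tcp [0.4854 0.2741 0.0713] yaw 1.57 q [ 0.33  0.22  1.98  0.    0.94 -1.24] F [-1.2  0.9  6.3] open 0.579 grip 31.5
  shift cm [ 0.29 -0.01  0.43] turn [ 0.001  0.003 -0.001]
```

Emit:
{"name": "send_rows", "arguments": {"series": [[[0, 0, -1, 0, 0, 0, -1], [0, 0, -3, 0, 0, 0, -1], [0, 0, -4, 0, 0, 0, -1], [0, 0, -4, 0, 0, 0, -1], [0, 0, -2, 0, 0, 0, -1], [-0.3, -2, 0, 0, 0, 0, -1], [-0.4, -4.5, 0, 0, 0, 0, -1], [-0.4, -5, 0, 0, 0, 0, -1], [-0.4, -5, 0, 0, 0, 0, -1], [0, -5, 0, 0, 0, 0, -1]]]}}

```text
time: 5.5
eef_pos: [0.4973, 0.0559, 0.2066]
tcp_rot: [0.001, 1.0, -0.0, -0.002]
contact_force: [0.8, 0.3, -1.3]
opening: 0.572
finger_force: 31.6
```

Emit:
{"name": "send_rows", "arguments": {"series": [[[0, -5, 0, 0, 0, 0, -1], [0, -5, 0, 0, 0, 0, -1], [0, -5, 0, 0, 0, 0, -1], [0.5, -5, 0, 0, 0, 0, -1], [0.5, -5, 0, 0, 0, 0, -1], [1, -4.5, 0, 0, 0, 0, -1], [1, -3, 0, 0, 0, 0, -1], [1, -2, 0, 0, 0, 0, -1], [0, 0, 0, 0, 0, 0, -1]]]}}

```text
time: 6.62
eef_pos: [0.4563, -0.2875, 0.2066]
tcp_rot: [0.002, 1.0, 0.001, -0.002]
contact_force: [0.4, 0.7, -1.5]
opening: 0.574
finger_force: 31.7
```

```bash
python3 -c "
from h import *
delta(.458,-.292,.0715,np.pi/2);snap('top','t1')"
```

```text
t 6.62 tcp [ 0.4563 -0.2875  0.2066] yaw 1.567 q [-0.75  0.01  1.93 -0.    1.2  -2.32] F [ 0.4  0.7 -1.5] open 0.574 grip 31.7
  shift cm [-0.22 -0.49 13.51] turn [ 0.003 -0.004 -0.004]
```

View pics/t1.png

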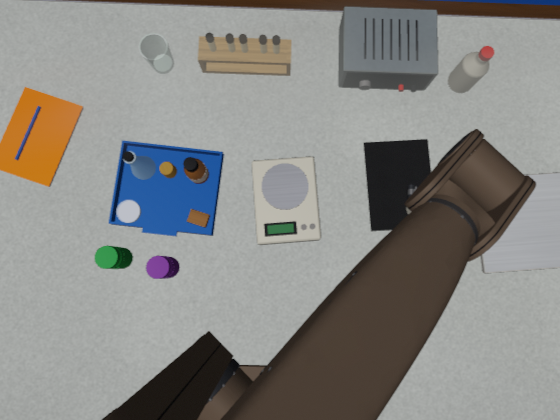

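The jar is lifted (about 1.5 N) and hangs over the near half of the mat at about (405,195). The rest of the tray is undisturbed. Lowering it.

Emit:
{"name": "send_rows", "arguments": {"series": [[[-0.2, -0.5, 4, 0, 0, 0, -1], [0, 0, 4, 0, 0, 0, -1], [0, 0, 3, 0, 0, 0, -1], [0, 0, 1.5, 0, 0, 0, -1], [0, 0, 0.5, 0, 0, 0, -1], [0, 0, 0.2, 0, 0, 0, -1], [0, 0, 0.2, 0, 0, 0, -1], [0, 0, 0, 0, 0, 0, -1]]]}}

```text
time: 7.68
eef_pos: [0.461, -0.2919, 0.0761]
tcp_rot: [0.0, 1.0, -0.0, 0.001]
contact_force: [0.3, -0.2, -1.8]
opening: 0.574
finger_force: 31.7
```

```bash
python3 -c "
from h import *
delta(.458,-.292,.0705,np.pi/2)"
```

```text
t 7.67 tcp [ 0.461  -0.2919  0.0761] yaw 1.57 q [-0.75  0.19  2.01  0.    0.95 -2.32] F [ 0.3 -0.2 -1.8] open 0.574 grip 31.7
  shift cm [ 0.31 -0.01  0.56] turn [-0.001  0.001 -0.001]
```

Emit:
{"name": "send_rows", "arguments": {"series": [[[0, 0, 0.2, 0, 0, 0, -1], [0, 0, 0.2, 0, 0, 0, -1], [0, 0, 0, 0, 0, 0, -1]]]}}

```text
time: 8.05
eef_pos: [0.4605, -0.2914, 0.0711]
tcp_rot: [0.0, 1.0, 0.0, -0.0]
contact_force: [0.1, 0.2, -1.6]
opening: 0.575
finger_force: 31.7
```

Emit:
{"name": "send_rows", "arguments": {"series": [[[0, 0, 0.2, 0, 0, 0, -1], [0, 0, 0, 0, 0, 0, -1]]]}}

```text
time: 8.3
eef_pos: [0.461, -0.2917, 0.0703]
tcp_rot: [0.0, 1.0, -0.0, 0.0]
contact_force: [-1.6, 3.2, 4.5]
opening: 0.58
finger_force: 32.1
```

Emit:
{"name": "send_rows", "arguments": {"series": [[[0, 0, 0, 0, 0, 0, 0.5], [0, 0, 0, 0, 0, 0, 1], [0, 0, 0, 0, 0, 0, 1], [0, 0, -2, 0, 0, 0, 1], [0, 0, -5, 0, 0, 0, 1], [0, 0, -5, 0, 0, 0, 1], [0, 2, -2, 0, 0, 0, 1], [-0.9, 5.1, 0, 0, 0, 0, 1], [-0.9, 5.1, 0, 0, 0, 0, 1], [-0.9, 5.1, 0, 0, 0, 0, 1]]]}}

```text
time: 9.55
eef_pos: [0.4879, -0.1172, 0.2094]
tcp_rot: [0.001, 1.0, -0.0, 0.0]
contact_force: [0.5, 0.7, 0.3]
opening: 1.006
finger_force: 0.0
```

Emit:
{"name": "send_rows", "arguments": {"series": [[[-0.9, 5.1, 0, 0, 0, 0, 1], [-0.9, 5.1, 0, 0, 0, 0, 1], [-0.9, 5.1, 0, 0, 0, 0, 1], [-0.8, 5.1, 0, 0, 0, 0, 1], [-0.8, 5.1, 0, 0, 0, 0, 1], [-0.8, 4.5, 0, 0, 0, 0, 1], [0, 2.2, 0, 0, 0, 0, 1], [0, 0, 0, 0, 0, 0, 1]]]}}

```text
time: 10.55
eef_pos: [0.5387, 0.2047, 0.2089]
tcp_rot: [-0.001, 1.0, -0.0, -0.0]
contact_force: [-0.7, -0.1, 0.9]
opening: 1.0
finger_force: 0.0
```

```bash
python3 -c "
from h import *
delta(.539,.203,.087,np.pi/2);snap('scene','s1')"
```

```text
t 10.55 tcp [0.5387 0.2047 0.2089] yaw 1.573 q [ 0.19  0.09  1.84 -0.    1.21 -1.39] F [-0.7 -0.1  0.9] open 1.0 grip 0.0
  shift cm [-0.03 -0.16 12.19] turn [-0.    -0.001  0.002]
```

View pics/s1.png

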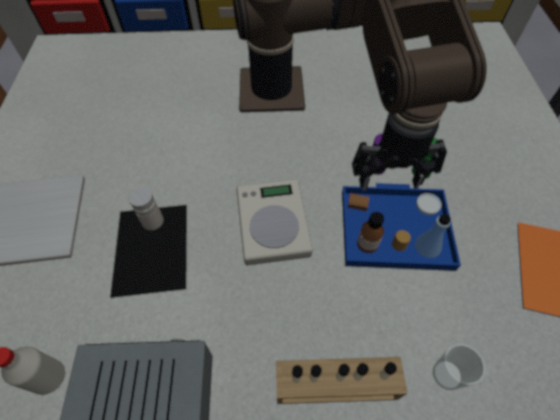

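The jar stands upright on the mat's near end at about (148,215). Next is the bottle.

Emit:
{"name": "send_rows", "arguments": {"series": [[[0, -0.1, 4, 0, 0, 0, 1], [0, 0, 4, 0, 0, 0, 1], [0, 0, 3, 0, 0, 0, 1], [0, 0, 1.2, 0, 0, 0, 1], [0, 0, 0, 0, 0, 0, 1], [0, 0, 0, 0, 0, 0, -1], [0, 0, 0, 0, 0, 0, -1], [0, 0, 0, 0, 0, 0, -1], [0, 0, 0, 0, 0, 0, -1], [0, 0, 0, 0, 0, 0, -1]]], "force": 30}}

```text
time: 11.85
eef_pos: [0.5397, 0.2028, 0.0883]
tcp_rot: [0.0, 1.0, 0.0, 0.001]
contact_force: [-1.0, 1.0, 4.3]
opening: 0.339
finger_force: 29.9
```

Emit:
{"name": "send_rows", "arguments": {"series": [[[0, 0, 0, 0, 0, 0, -1], [0, 0, 0, 0, 0, 0, -1]]]}}

```text
time: 12.1
eef_pos: [0.5397, 0.2027, 0.0883]
tcp_rot: [0.0, 1.0, 0.0, 0.001]
contact_force: [1.3, 0.7, 5.2]
opening: 0.341
finger_force: 30.0
```

```bash
python3 -c "
from h import *
delta(.539,.203,.087,np.pi/2)"
```

```text
t 12.1 tcp [0.5397 0.2027 0.0883] yaw 1.57 q [ 0.18  0.23  1.93  0.    0.98 -1.39] F [1.3 0.7 5.2] open 0.341 grip 30.0
  shift cm [0.07 0.03 0.13] turn [ 0.001  0.002 -0.001]
```

Emit:
{"name": "send_rows", "arguments": {"series": [[[0, 0, -1, 0, 0, 0, -1], [0, 0, -3, 0, 0, 0, -1], [0, 0, -4, 0, 0, 0, -1], [0, 0, -4, 0, 0, 0, -1], [0, 0, -2, 0, 0, 0, -1], [0, -2, 0, 0, 0, 0, -1], [-0.5, -4.5, 0, 0, 0, 0, -1], [-0.5, -5, 0, 0, 0, 0, -1], [-0.5, -5, 0, 0, 0, 0, -1], [-0.5, -5, 0, 0, 0, 0, -1]]]}}

```text
time: 13.35
eef_pos: [0.557, -0.0151, 0.2241]
tcp_rot: [0.001, 1.0, 0.0, -0.003]
contact_force: [-0.3, -0.1, -2.2]
opening: 0.34
finger_force: 29.9
```

Emit:
{"name": "send_rows", "arguments": {"series": [[[-0.8, -5, 0, 0, 0, 0, -1], [-0.8, -5, 0, 0, 0, 0, -1], [-0.8, -5, 0, 0, 0, 0, -1], [-0.8, -5, 0, 0, 0, 0, -1], [-0.6, -4, 0, 0, 0, 0, -1], [0, -2, 0, 0, 0, 0, -1], [0, -1, 0, 0, 0, 0, -1], [0, 0, 0, 0, 0, 0, -1]]]}}

```text
time: 14.35
eef_pos: [0.5961, -0.2822, 0.2265]
tcp_rot: [0.0, 1.0, 0.001, -0.001]
contact_force: [0.4, 0.9, -2.5]
opening: 0.339
finger_force: 30.0
```

```bash
python3 -c "
from h import *
delta(.598,-.282,.0873,np.pi/2)"
```

```text
t 14.35 tcp [ 0.5961 -0.2822  0.2265] yaw 1.57 q [-0.6   0.26  1.62  0.    1.27 -2.17] F [ 0.4  0.9 -2.5] open 0.339 grip 30.0
  shift cm [-2.100e-01  1.000e-02  1.392e+01] turn [ 0.001 -0.001 -0.001]
```

Emit:
{"name": "send_rows", "arguments": {"series": [[[-0.2, 0, 4, 0, 0, 0, -1], [0, 0, 4, 0, 0, 0, -1], [0, 0, 3, 0, 0, 0, -1], [0, 0, 1.5, 0, 0, 0, -1], [0, 0, 0.6, 0, 0, 0, -1], [0, 0, 0.3, 0, 0, 0, -1], [0, 0, 0.2, 0, 0, 0, -1], [0, 0, 0, 0, 0, 0, -1]]]}}

```text
time: 15.35
eef_pos: [0.599, -0.2829, 0.0922]
tcp_rot: [0.0, 1.0, -0.0, 0.001]
contact_force: [-0.2, -0.7, -2.8]
opening: 0.34
finger_force: 30.0
```

Emit:
{"name": "send_rows", "arguments": {"series": [[[0, 0, 0.2, 0, 0, 0, -1], [0, 0, 0, 0, 0, 0, -1]]]}}

```text
time: 15.6
eef_pos: [0.5986, -0.2827, 0.0893]
tcp_rot: [0.0, 1.0, 0.0, -0.0]
contact_force: [-0.1, 0.3, -1.0]
opening: 0.344
finger_force: 30.0
```

Emit:
{"name": "send_rows", "arguments": {"series": [[[0, 0, 0.15, 0, 0, 0, -1], [0, 0, 0, 0, 0, 0, -1]]]}}

```text
time: 15.85
eef_pos: [0.5985, -0.2826, 0.0876]
tcp_rot: [0.0, 1.0, 0.0, -0.0]
contact_force: [-0.1, 0.3, -2.2]
opening: 0.341
finger_force: 30.0
```

Emit:
{"name": "send_rows", "arguments": {"series": [[[0, 0, 0.15, 0, 0, 0, -1], [0, 0, 0, 0, 0, 0, -1]]]}}

```text
time: 16.1
eef_pos: [0.5991, -0.2827, 0.0874]
tcp_rot: [0.0, 1.0, -0.0, 0.0]
contact_force: [-1.6, 2.2, 4.4]
opening: 0.342
finger_force: 30.4
```

Emit:
{"name": "send_rows", "arguments": {"series": [[[0, 0, 0, 0, 0, 0, 0.2], [0, 0, 0, 0, 0, 0, 1], [0, 0, 0, 0, 0, 0, 1], [0, 0, -2, 0, 0, 0, 1], [0, 0, -5, 0, 0, 0, 1], [0, 0, -5, 0, 0, 0, 1], [0, 2, -2, 0, 0, 0, 1], [0, 5.2, 0, 0, 0, 0, 1], [0, 5.2, 0, 0, 0, 0, 1], [0.5, 5.2, 0, 0, 0, 0, 1]]]}}

```text
time: 17.35
eef_pos: [0.5929, -0.1038, 0.2257]
tcp_rot: [0.0, 1.0, 0.0, -0.001]
contact_force: [0.5, -0.2, 0.2]
opening: 0.999
finger_force: 0.0
```

Emit:
{"name": "send_rows", "arguments": {"series": [[[0.5, 5.2, 0, 0, 0, 0, 1], [0.5, 5.2, 0, 0, 0, 0, 1], [0.5, 5.2, 0, 0, 0, 0, 1], [0.5, 5.2, 0, 0, 0, 0, 1], [0.6, 5.2, 0, 0, 0, 0, 1], [0.6, 5.2, 0, 0, 0, 0, 1], [0.6, 5.2, 0, 0, 0, 0, 1], [0.6, 5.2, 0, 0, 0, 0, 1], [0, 2.7, 0, 0, 0, 0, 1], [0, 0, 0, 0, 0, 0, 1]]]}}

```text
time: 18.6
eef_pos: [0.5483, 0.3386, 0.2254]
tcp_rot: [-0.002, 1.0, -0.0, -0.001]
contact_force: [0.3, -0.7, -0.2]
opening: 1.001
finger_force: 0.0
```

```bash
python3 -c "
from h import *
delta(.550,.3367,.077,np.pi/2);snap('scene','s2')"
```

```text
t 18.6 tcp [0.5483 0.3386 0.2254] yaw 1.574 q [ 0.4   0.23  1.66  0.    1.26 -1.18] F [ 0.3 -0.7 -0.2] open 1.001 grip 0.0
  shift cm [-0.2  -0.18 14.84] turn [-0.    -0.002  0.003]
```

View pics/s2.png

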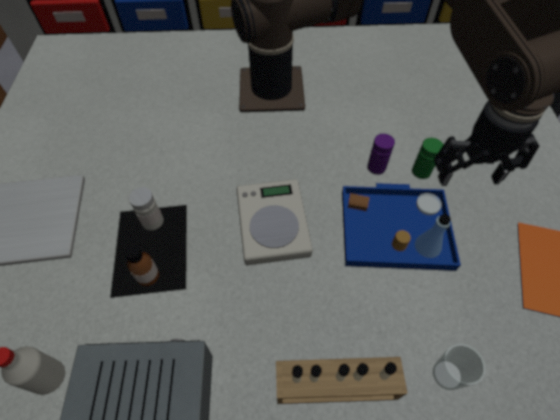

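The bottle stands upright on the mat at about (143,268). Next is the flask.

Emit:
{"name": "send_rows", "arguments": {"series": [[[-0.1, -0.1, 4, 0, 0, 0, 1], [0, 0, 5, 0, 0, 0, 1], [0, 0, 4, 0, 0, 0, 1], [0, 0, 1.6, 0, 0, 0, 1], [0, 0, 0, 0, 0, 0, 1], [0, 0, 0, 0, 0, 0, -1], [0, 0, 0, 0, 0, 0, -1], [0, 0, 0, 0, 0, 0, -1], [0, 0, 0, 0, 0, 0, -1], [0, 0, 0, 0, 0, 0, -1]]], "force": 30}}

```text
time: 19.9
eef_pos: [0.5517, 0.3358, 0.0814]
tcp_rot: [0.0, 1.0, 0.0, 0.001]
contact_force: [0.2, 1.2, 3.5]
opening: 0.282
finger_force: 30.9
```

Emit:
{"name": "send_rows", "arguments": {"series": [[[0, 0, 0, 0, 0, 0, -1], [0, 0, 0, 0, 0, 0, -1]]]}}

```text
time: 20.15
eef_pos: [0.5518, 0.3358, 0.0814]
tcp_rot: [0.0, 1.0, 0.001, 0.001]
contact_force: [-1.3, 1.0, 6.3]
opening: 0.278
finger_force: 31.1
```

```bash
python3 -c "
from h import *
delta(.550,.3367,.077,np.pi/2)"
```

```text
t 20.15 tcp [0.5518 0.3358 0.0814] yaw 1.57 q [ 0.39  0.38  1.75  0.    1.01 -1.18] F [-1.3  1.   6.3] open 0.278 grip 31.1
  shift cm [0.18 0.08 0.44] turn [ 0.001  0.002 -0.001]
```

Emit:
{"name": "send_rows", "arguments": {"series": [[[0, 0, -1, 0, 0, 0, -1], [0, 0, -3, 0, 0, 0, -1], [0, 0, -4, 0, 0, 0, -1], [0, 0, -4, 0, 0, 0, -1], [0, 0, -3, 0, 0, 0, -1], [0, -2, 0, 0, 0, 0, -1], [0, -4.5, 0, 0, 0, 0, -1], [0, -5, 0, 0, 0, 0, -1], [0, -5, 0, 0, 0, 0, -1], [0, -5, 0, 0, 0, 0, -1]]]}}

```text
time: 21.4
eef_pos: [0.5489, 0.1175, 0.2271]
tcp_rot: [0.001, 1.0, -0.001, -0.003]
contact_force: [0.3, 0.7, -1.7]
opening: 0.281
finger_force: 30.5
```

Emit:
{"name": "send_rows", "arguments": {"series": [[[0.3, -5, 0, 0, 0, 0, -1], [0.3, -5, 0, 0, 0, 0, -1], [0.4, -5, 0, 0, 0, 0, -1], [0.4, -5, 0, 0, 0, 0, -1], [0.3, -5, 0, 0, 0, 0, -1], [0.3, -5, 0, 0, 0, 0, -1], [0, -5, 0, 0, 0, 0, -1], [0, -4, 0, 0, 0, 0, -1], [0, -1.6, 0, 0, 0, 0, -1], [0, 0, 0, 0, 0, 0, -1]]]}}

```text
time: 22.65
eef_pos: [0.5292, -0.2859, 0.2282]
tcp_rot: [0.001, 1.0, 0.001, -0.001]
contact_force: [0.5, 0.4, -1.4]
opening: 0.286
finger_force: 30.4
```

```bash
python3 -c "
from h import *
delta(.530,-.286,.0804,np.pi/2)"
```

```text
t 22.65 tcp [ 0.5292 -0.2859  0.2282] yaw 1.568 q [-0.66  0.13  1.76  0.    1.25 -2.23] F [ 0.5  0.4 -1.4] open 0.286 grip 30.4
  shift cm [-0.12 -0.05 14.78] turn [ 0.003 -0.003 -0.003]
```

Emit:
{"name": "send_rows", "arguments": {"series": [[[-0.1, 0, 4, 0, 0, 0, -1], [0, 0, 4, 0, 0, 0, -1], [0, 0, 3, 0, 0, 0, -1], [0, 0, 2, 0, 0, 0, -1], [0, 0, 1, 0, 0, 0, -1], [0, 0, 0.4, 0, 0, 0, -1], [0, 0, 0.2, 0, 0, 0, -1], [0, 0, 0, 0, 0, 0, -1]]]}}

```text
time: 23.65
eef_pos: [0.5321, -0.286, 0.0853]
tcp_rot: [0.0, 1.0, -0.0, 0.001]
contact_force: [0.0, 0.3, -2.2]
opening: 0.28
finger_force: 30.5
```

Emit:
{"name": "send_rows", "arguments": {"series": [[[0, 0, 0.2, 0, 0, 0, -1], [0, 0, 0, 0, 0, 0, -1]]]}}

```text
time: 23.9
eef_pos: [0.5317, -0.2857, 0.0824]
tcp_rot: [0.0, 1.0, -0.0, 0.0]
contact_force: [-0.4, 0.0, -1.0]
opening: 0.282
finger_force: 30.5
```

Emit:
{"name": "send_rows", "arguments": {"series": [[[0, 0, 0.2, 0, 0, 0, -1], [0, 0, 0, 0, 0, 0, -1]]]}}

```text
time: 24.15
eef_pos: [0.5317, -0.2857, 0.0804]
tcp_rot: [0.0, 1.0, -0.0, 0.0]
contact_force: [-0.9, -0.6, -1.5]
opening: 0.282
finger_force: 30.4
```

Emit:
{"name": "send_rows", "arguments": {"series": [[[0, 0, 0.1, 0, 0, 0, -1], [0, 0, 0, 0, 0, 0, -1]]]}}

```text
time: 24.4
eef_pos: [0.5321, -0.2857, 0.0803]
tcp_rot: [0.0, 1.0, -0.0, 0.0]
contact_force: [0.2, 1.6, 5.2]
opening: 0.285
finger_force: 30.9
```

Emit:
{"name": "send_rows", "arguments": {"series": [[[0, 0, 0, 0, 0, 0, 0.2], [0, 0, 0, 0, 0, 0, 1], [0, 0, 0, 0, 0, 0, 1], [0, 0, -2, 0, 0, 0, 1], [0, 0, -5, 0, 0, 0, 1], [0, 0, -5, 0, 0, 0, 1], [0, 2, -2, 0, 0, 0, 1], [0, 5, 0, 0, 0, 0, 1], [0, 5.2, 0, 0, 0, 0, 1], [0, 5.2, 0, 0, 0, 0, 1]]]}}

```text
time: 25.65
eef_pos: [0.532, -0.1103, 0.2212]
tcp_rot: [0.001, 1.0, -0.0, 0.001]
contact_force: [0.5, -0.2, -0.7]
opening: 0.999
finger_force: 0.0
```

Emit:
{"name": "send_rows", "arguments": {"series": [[[-0.2, 5.2, 0, 0, 0, 0, 1], [-0.2, 5.2, 0, 0, 0, 0, 1], [-0.2, 5.2, 0, 0, 0, 0, 1], [-0.2, 5.2, 0, 0, 0, 0, 1], [-0.2, 5.2, 0, 0, 0, 0, 1], [-0.1, 5.2, 0, 0, 0, 0, 1], [0, 4.3, 3, 0, 0, 0, 1], [0, 2.2, 5, 0, 0, 0, 1], [0, 0, 3, 0, 0, 0, 1], [0, 0, 0, 0, 0, 0, 1]]]}}

```text
time: 26.9
eef_pos: [0.5413, 0.2652, 0.1074]
tcp_rot: [0.0, 1.0, -0.001, -0.002]
contact_force: [-0.1, -0.4, 0.4]
opening: 0.997
finger_force: 0.0
```

```bash
python3 - <<'E'
from h import *
delta(.5435,.2738,.011,np.pi/2);a=snap('scene','x')[1]['img'];b=snap('wrist','x')[1]['img']
cv2.imwrite('pics/s3.png',np.hstack([a[140:320,90:480],b[100:280,100:490]])[:,:,::-1])
E
```

```text
t 26.9 tcp [0.5413 0.2652 0.1074] yaw 1.571 q [ 0.29  0.26  1.85 -0.    1.04 -1.28] F [-0.1 -0.4  0.4] open 0.997 grip 0.0
  shift cm [-0.27  0.87  9.64] turn [-0.002 -0.005 -0.   ]
```

View pics/s3.png

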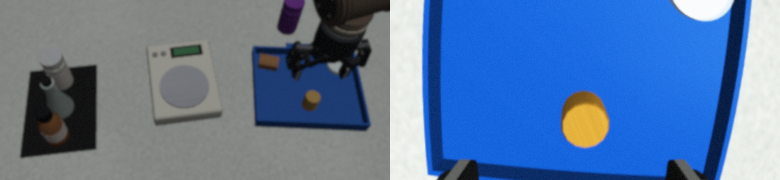

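All three stand on the mat (jar, flask, bottle in a row), and the mass is free at crop position (585,120). Grasping it.

Emit:
{"name": "send_rows", "arguments": {"series": [[[-0.1, 0.8, 2, 0, 0, 0, 1], [0, 0, 3, 0, 0, 0, 1], [0, 0, 3, 0, 0, 0, 1], [0, 0, 1, 0, 0, 0, 1], [0, 0, 0, 0, 0, 0, 1], [0, 0, 0, 0, 0, 0, 1]]]}}

```text
time: 27.75
eef_pos: [0.5454, 0.2738, 0.0209]
tcp_rot: [0.0, 1.0, 0.0, 0.001]
contact_force: [0.4, 0.7, 0.2]
opening: 0.995
finger_force: 0.0
```

```bash
python3 -c "
from h import *
delta(.5435,.2738,.011,np.pi/2)"
```

```text
t 27.75 tcp [0.5454 0.2738 0.0209] yaw 1.57 q [ 0.3   0.4   1.86  0.    0.88 -1.27] F [0.4 0.7 0.2] open 0.995 grip 0.0
  shift cm [ 0.19 -0.    0.99] turn [ 0.001  0.003 -0.001]
```

Emit:
{"name": "send_rows", "arguments": {"series": [[[0, 0, 0.9, 0, 0, 0, 1], [0, 0, 0, 0, 0, 0, -1], [0, 0, 0, 0, 0, 0, -1], [0, 0, 0, 0, 0, 0, -1], [0, 0, 0, 0, 0, 0, -1], [0, 0, 0, 0, 0, 0, -1], [0, 0, 0, 0, 0, 0, -1], [0, 0, 0, 0, 0, 0, -1]]], "force": 40}}

```text
time: 28.75
eef_pos: [0.5445, 0.2736, 0.0108]
tcp_rot: [0.0, 1.0, 0.0, 0.0]
contact_force: [-0.1, 1.2, 2.7]
opening: 0.382
finger_force: 40.3
```

```bash
python3 -c "
from h import *
delta(.5435,.2738,.011,np.pi/2)"
```

```text
t 28.75 tcp [0.5445 0.2736 0.0108] yaw 1.57 q [ 0.3   0.41  1.86  0.    0.87 -1.27] F [-0.1  1.2  2.7] open 0.382 grip 40.3
  shift cm [ 0.1   0.02 -0.02] turn [ 0.     0.001 -0.001]
```

Emit:
{"name": "send_rows", "arguments": {"series": [[[0, 0, -1, 0, 0, 0, -1], [0, 0, -3, 0, 0, 0, -1], [0, 0, -4, 0, 0, 0, -1], [0, 0, -4, 0, 0, 0, -1], [0, -1.5, 0, 0, 0, 0, -1], [0.6, -4.5, 0, 0, 0, 0, -1], [0.6, -5, 0, 0, 0, 0, -1], [0.6, -5, 0, 0, 0, 0, -1], [0.6, -5, 0, 0, 0, 0, -1], [0.6, -4, 0, 0, 0, 0, -1]]]}}

```text
time: 30.0
eef_pos: [0.5112, 0.0211, 0.1275]
tcp_rot: [0.001, 1.0, 0.0, -0.003]
contact_force: [0.1, -0.4, -3.0]
opening: 0.383
finger_force: 40.5
```

Emit:
{"name": "send_rows", "arguments": {"series": [[[0.5, -2, 0, 0, 0, 0, -1], [0, -0.8, 0, 0, 0, 0, -1], [0, 0, 0, 0, 0, 0, -1], [0, 0, 0, 0, 0, 0, -1]]]}}

```text
time: 30.5
eef_pos: [0.5086, -0.0039, 0.1298]
tcp_rot: [0.0, 1.0, 0.0, -0.0]
contact_force: [0.3, 0.1, -3.8]
opening: 0.382
finger_force: 40.6
```

```bash
python3 -c "
from h import *
delta(.509,-.005,.054,np.pi/2)"
```

```text
t 30.5 tcp [ 0.5086 -0.0039  0.1298] yaw 1.571 q [-0.21  0.03  2.06  0.    1.05 -1.78] F [ 0.3  0.1 -3.8] open 0.382 grip 40.6
  shift cm [-0.05 -0.11  7.58] turn [ 0.    -0.001 -0.   ]
```

Emit:
{"name": "send_rows", "arguments": {"series": [[[0, -0.1, 2, 0, 0, 0, -1], [0, 0, 2.5, 0, 0, 0, -1], [0, 0, 1.5, 0, 0, 0, -1], [0, 0, 1, 0, 0, 0, -1], [0, 0, 0.2, 0, 0, 0, -1], [0, 0, 0, 0, 0, 0, -1]]]}}

```text
time: 31.25
eef_pos: [0.5094, -0.0056, 0.0589]
tcp_rot: [0.0, 1.0, -0.0, 0.001]
contact_force: [-0.2, -0.2, -3.6]
opening: 0.381
finger_force: 40.5
```

Emit:
{"name": "send_rows", "arguments": {"series": [[[0, 0, 0.2, 0, 0, 0, -1], [0, 0, 0, 0, 0, 0, -1]]]}}

```text
time: 31.5
eef_pos: [0.5091, -0.0057, 0.0567]
tcp_rot: [0.0, 1.0, -0.0, 0.0]
contact_force: [0.9, -0.0, -2.7]
opening: 0.386
finger_force: 40.5
```

Emit:
{"name": "send_rows", "arguments": {"series": [[[0, 0, 0.15, 0, 0, 0, -1], [0, 0, 0, 0, 0, 0, -1]]]}}

```text
time: 31.75
eef_pos: [0.5088, -0.0056, 0.0548]
tcp_rot: [0.0, 1.0, 0.0, -0.0]
contact_force: [-0.4, -0.4, -3.7]
opening: 0.381
finger_force: 40.5
```

Emit:
{"name": "send_rows", "arguments": {"series": [[[0, 0, 0.1, 0, 0, 0, -1], [0, 0, 0, 0, 0, 0, -1]]]}}

```text
time: 32.0
eef_pos: [0.5089, -0.0056, 0.0538]
tcp_rot: [0.0, 1.0, 0.0, -0.0]
contact_force: [0.3, 1.1, -2.8]
opening: 0.384
finger_force: 40.6
```

Emit:
{"name": "send_rows", "arguments": {"series": [[[0, 0, 0.1, 0, 0, 0, -1], [0, 0, 0, 0, 0, 0, -1]]]}}

```text
time: 32.25
eef_pos: [0.5089, -0.0056, 0.0537]
tcp_rot: [0.0, 1.0, 0.0, -0.0]
contact_force: [-5.2, 0.8, 6.3]
opening: 0.382
finger_force: 41.4
```

Emit:
{"name": "send_rows", "arguments": {"series": [[[0, 0, 0, 0, 0, 0, 0], [0, 0, 0, 0, 0, 0, 1], [0, 0, 0, 0, 0, 0, 1], [0, 0, -2, 0, 0, 0, 1], [0, 0, -5, 0, 0, 0, 1], [0, 0, -5, 0, 0, 0, 1], [0, 0, -5, 0, 0, 0, 1], [0, -2, 0, 0, 0, 0, 1], [-0.4, -5, 0, 0, 0, 0, 1], [-0.4, -5, 0, 0, 0, 0, 1]]]}}

```text
time: 33.5
eef_pos: [0.517, -0.1266, 0.2231]
tcp_rot: [-0.0, 1.0, -0.0, 0.001]
contact_force: [1.0, -0.6, -0.5]
opening: 1.001
finger_force: 0.0
```

Emit:
{"name": "send_rows", "arguments": {"series": [[[-0.5, -5, 0, 0, 0, 0, 1], [-0.5, -5, 0, 0, 0, 0, 1], [-0.5, -4, 0, 0, 0, 0, 1], [0, -2, 0, 0, 0, 0, 1], [0, 0, 0, 0, 0, 0, 1], [0, 0, 0, 0, 0, 0, 1]]]}}

```text
time: 34.25
eef_pos: [0.5316, -0.2842, 0.2226]
tcp_rot: [-0.0, 1.0, 0.0, -0.0]
contact_force: [0.2, 0.9, 0.5]
opening: 0.999
finger_force: 0.0
```

```bash
python3 - <<'E'
from h import *
delta(.5321,-.2857,.0803,np.pi/2);c=snap('top','x')[1];a=c['img']
d=snap('scene','x')[1]
cv2.imwrite('pics/s4.png',np.hstack([cv2.resize(a[140:260,230:360],None,fx=3,fy=3),d['img'][140:320,90:480][:180].repeat(2,0)[:360]])[:,:,::-1])
# mass centre vs pan centre in top view
h=cv2.cvtColor(a,cv2.COLOR_RGB2HSV);m=((h[...,0]>10)&(h[...,0]<28)&(h[...,1]>140)).astype(np.uint8);m[:150]=0;m[220:]=0;m[:,:255]=0;m[:,320:]=0
M=cv2.moments(m);print(M['m00'],onz(ray(c,M['m10']/M['m00'],M['m01']/M['m00']),.075))
E
```

```text
t 34.25 tcp [ 0.5316 -0.2842  0.2226] yaw 1.571 q [-0.66  0.14  1.77  0.    1.24 -2.23] F [0.2 0.9 0.5] open 0.999 grip 0.0
  shift cm [-0.06 -0.16 14.23] turn [ 0.001 -0.     0.   ]
166.0 [ 0.5057051  -0.00605115  0.075     ]
```

View pics/s4.png

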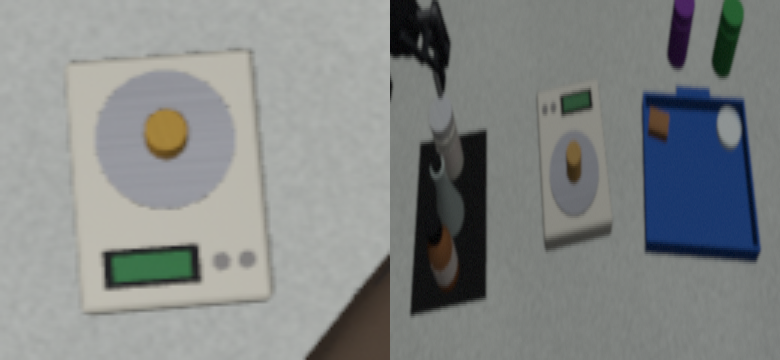

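The mass stands upright in the middle of the pan at (165,135) in the crop, with the pan centre at (165,138). The three vessels wait on the mat. Taking the flask back first.

Emit:
{"name": "send_rows", "arguments": {"series": [[[0.1, -0.15, 4, 0, 0, 0, 1], [0, 0, 5, 0, 0, 0, 1], [0, 0, 4, 0, 0, 0, 1], [0, 0, 1.2, 0, 0, 0, 1], [0, 0, 0, 0, 0, 0, 1], [0, 0, 0, 0, 0, 0, -1], [0, 0, 0, 0, 0, 0, -1], [0, 0, 0, 0, 0, 0, -1], [0, 0, 0, 0, 0, 0, -1], [0, 0, 0, 0, 0, 0, -1]]], "force": 30}}

```text
time: 35.6
eef_pos: [0.5311, -0.2873, 0.0816]
tcp_rot: [0.0, 1.0, -0.0, 0.0]
contact_force: [0.0, -0.1, 2.7]
opening: 0.284
finger_force: 31.3
```

Emit:
{"name": "send_rows", "arguments": {"series": [[[0, 0, 0, 0, 0, 0, -1], [0, 0, 0, 0, 0, 0, -1]]]}}

```text
time: 35.85
eef_pos: [0.5311, -0.2874, 0.0816]
tcp_rot: [0.0, 1.0, -0.0, 0.001]
contact_force: [0.0, 1.5, 5.7]
opening: 0.28
finger_force: 31.5
```

```bash
python3 -c "
from h import *
delta(.5321,-.2857,.0803,np.pi/2)"
```

```text
t 35.85 tcp [ 0.5311 -0.2874  0.0816] yaw 1.57 q [-0.66  0.3   1.86  0.    0.98 -2.23] F [0.  1.5 5.7] open 0.28 grip 31.5
  shift cm [-0.1   0.17  0.13] turn [-0.001  0.001 -0.001]
```

Emit:
{"name": "send_rows", "arguments": {"series": [[[0, 0, -1, 0, 0, 0, -1], [0, 0, -3, 0, 0, 0, -1], [0, 0, -4, 0, 0, 0, -1], [0, 0, -4, 0, 0, 0, -1], [0, 0, -2.5, 0, 0, 0, -1], [0, 2, 0, 0, 0, 0, -1], [0, 4.5, 0, 0, 0, 0, -1], [0, 5, 0, 0, 0, 0, -1], [0, 5, 0, 0, 0, 0, -1], [0, 5, 0, 0, 0, 0, -1]]]}}

```text
time: 37.1
eef_pos: [0.5288, -0.069, 0.2229]
tcp_rot: [0.0, 1.0, 0.001, -0.002]
contact_force: [1.0, 0.1, -1.8]
opening: 0.281
finger_force: 31.1
```

Emit:
{"name": "send_rows", "arguments": {"series": [[[-0.3, 5, 0, 0, 0, 0, -1], [-0.3, 5, 0, 0, 0, 0, -1], [-0.4, 5, 0, 0, 0, 0, -1], [-0.4, 5, 0, 0, 0, 0, -1], [-0.3, 5, 0, 0, 0, 0, -1], [-0.3, 5, 0, 0, 0, 0, -1], [0, 5, 0, 0, 0, 0, -1], [0, 4, 0, 0, 0, 0, -1], [0, 1.6, 0, 0, 0, 0, -1], [0, 0, 0, 0, 0, 0, -1]]]}}

```text
time: 38.35
eef_pos: [0.5497, 0.3343, 0.2239]
tcp_rot: [-0.001, 1.0, -0.001, -0.002]
contact_force: [-0.8, -0.9, -1.4]
opening: 0.284
finger_force: 31.3
```

Emit:
{"name": "send_rows", "arguments": {"series": [[[0, 0, 0, 0, 0, 0, -1], [0, 0, 0, 0, 0, 0, -1]]]}}

```text
time: 38.6
eef_pos: [0.5514, 0.3326, 0.2258]
tcp_rot: [0.001, 1.0, -0.0, -0.0]
contact_force: [-0.6, -0.4, -1.3]
opening: 0.285
finger_force: 31.3
```

```bash
python3 -c "
from h import *
delta(.5508,.336,.0826,np.pi/2)"
```

```text
t 38.6 tcp [0.5514 0.3326 0.2258] yaw 1.568 q [ 0.39  0.22  1.66 -0.    1.26 -1.18] F [-0.6 -0.4 -1.3] open 0.285 grip 31.3
  shift cm [ 0.05  0.35 14.32] turn [-0.    -0.    -0.003]
```

Emit:
{"name": "send_rows", "arguments": {"series": [[[0, 0.35, 3, 0, 0, 0, -1], [0, 0, 4, 0, 0, 0, -1], [0, 0, 3, 0, 0, 0, -1], [0, 0, 2, 0, 0, 0, -1], [0, 0, 1, 0, 0, 0, -1], [0, 0, 0.5, 0, 0, 0, -1], [0, 0, 0.4, 0, 0, 0, -1], [0, 0, 0, 0, 0, 0, -1], [0, 0, 0, 0, 0, 0, -1]]]}}

```text
time: 39.72
eef_pos: [0.5515, 0.3376, 0.0876]
tcp_rot: [0.0, 1.0, 0.0, 0.001]
contact_force: [-0.2, -0.0, -1.8]
opening: 0.288
finger_force: 31.3
```

```bash
python3 -c "
from h import *
delta(.5508,.336,.0826,np.pi/2)"
```

```text
t 39.73 tcp [0.5515 0.3376 0.0876] yaw 1.57 q [ 0.39  0.37  1.75 -0.    1.02 -1.18] F [-0.2 -0.  -1.8] open 0.288 grip 31.3
  shift cm [ 0.07 -0.16  0.5 ] turn [ 0.     0.001 -0.001]
```

Emit:
{"name": "send_rows", "arguments": {"series": [[[0.1, -0.1, 0.3, 0, 0, 0, -1], [0, 0, 0.1, 0, 0, 0, -1], [0, 0, 0, 0, 0, 0, -1]]]}}

```text
time: 40.1
eef_pos: [0.5501, 0.3364, 0.0828]
tcp_rot: [0.0, 1.0, 0.0, 0.0]
contact_force: [-0.6, 0.9, -2.1]
opening: 0.284
finger_force: 31.1
```

Emit:
{"name": "send_rows", "arguments": {"series": [[[0, 0, 0.1, 0, 0, 0, -1], [0, 0, 0, 0, 0, 0, -1]]]}}

```text
time: 40.35
eef_pos: [0.5505, 0.3365, 0.0827]
tcp_rot: [0.0, 1.0, 0.0, 0.0]
contact_force: [-0.7, 0.1, 4.0]
opening: 0.286
finger_force: 31.3
```

Emit:
{"name": "send_rows", "arguments": {"series": [[[0, 0, 0.1, 0, 0, 0, -1], [0, 0, 0, 0, 0, 0, -1]]]}}

```text
time: 40.6
eef_pos: [0.5508, 0.3367, 0.0826]
tcp_rot: [0.0, 1.0, 0.0, 0.001]
contact_force: [-1.3, -0.3, 6.3]
opening: 0.28
finger_force: 31.5
```

Emit:
{"name": "send_rows", "arguments": {"series": [[[0, 0, -0.1, 0, 0, 0, 0.2], [0, 0, 0, 0, 0, 0, 1], [0, 0, 0, 0, 0, 0, 1], [0, 0, -2, 0, 0, 0, 1], [0, 0, -5, 0, 0, 0, 1], [0, 0, -5, 0, 0, 0, 1], [0, -2, -2.4, 0, 0, 0, 1], [0, -5.2, 0, 0, 0, 0, 1], [0, -5.2, 0, 0, 0, 0, 1], [-0.5, -5.2, 0, 0, 0, 0, 1]]]}}

```text
time: 41.85
eef_pos: [0.555, 0.1591, 0.2277]
tcp_rot: [0.0, 1.0, 0.0, 0.001]
contact_force: [0.9, -0.3, 0.2]
opening: 1.001
finger_force: 0.0
```

Emit:
{"name": "send_rows", "arguments": {"series": [[[-0.5, -5.2, 0, 0, 0, 0, 1], [-0.5, -5.2, 0, 0, 0, 0, 1], [-0.5, -5.2, 0, 0, 0, 0, 1], [-0.5, -5.2, 0, 0, 0, 0, 1], [-0.6, -5.2, 0, 0, 0, 0, 1], [-0.6, -5.2, 0, 0, 0, 0, 1], [-0.6, -5.2, 0, 0, 0, 0, 1], [-0.5, -5.2, 0, 0, 0, 0, 1], [0, -2.7, 0, 0, 0, 0, 1], [0, 0, 0, 0, 0, 0, 1]]]}}

```text
time: 43.1
eef_pos: [0.5974, -0.2842, 0.2265]
tcp_rot: [0.002, 1.0, -0.0, 0.0]
contact_force: [0.5, 0.6, -0.9]
opening: 1.001
finger_force: 0.0
```

Emit:
{"name": "send_rows", "arguments": {"series": [[[0, 0, 0, 0, 0, 0, 1]]]}}

```text
time: 43.22
eef_pos: [0.5977, -0.2815, 0.2262]
tcp_rot: [0.0, 1.0, 0.0, 0.0]
contact_force: [0.3, -0.1, 0.4]
opening: 0.999
finger_force: 0.0
```

```bash
python3 -c "
from h import *
delta(.5991,-.2827,.0874,np.pi/2)"
```

```text
t 43.23 tcp [ 0.5977 -0.2815  0.2262] yaw 1.571 q [-0.59  0.26  1.62  0.    1.26 -2.16] F [ 0.3 -0.1  0.4] open 0.999 grip 0.0
  shift cm [-0.14 -0.13 13.88] turn [ 0.001  0.    -0.   ]
```

Emit:
{"name": "send_rows", "arguments": {"series": [[[-0.1, -0.1, 4, 0, 0, 0, 1], [0, 0, 5, 0, 0, 0, 1], [0, 0, 3.5, 0, 0, 0, 1], [0, 0, 1.3, 0, 0, 0, 1], [0, 0, 0, 0, 0, 0, 1], [0, 0, 0, 0, 0, 0, -1], [0, 0, 0, 0, 0, 0, -1], [0, 0, 0, 0, 0, 0, -1], [0, 0, 0, 0, 0, 0, -1], [0, 0, 0, 0, 0, 0, -1]]], "force": 30}}

```text
time: 44.48
eef_pos: [0.5993, -0.2838, 0.0891]
tcp_rot: [0.0, 1.0, -0.0, 0.001]
contact_force: [-0.5, 2.6, 4.7]
opening: 0.339
finger_force: 29.6
```

Emit:
{"name": "send_rows", "arguments": {"series": [[[0, 0, 0, 0, 0, 0, -1], [0, 0, 0, 0, 0, 0, -1]]]}}

```text
time: 44.72
eef_pos: [0.5993, -0.2838, 0.0891]
tcp_rot: [0.0, 1.0, -0.0, 0.001]
contact_force: [-0.3, 2.4, 5.9]
opening: 0.337
finger_force: 29.6
```

```bash
python3 -c "
from h import *
delta(.5991,-.2827,.0874,np.pi/2)"
```

```text
t 44.73 tcp [ 0.5993 -0.2838  0.0891] yaw 1.57 q [-0.6   0.4   1.7   0.    1.03 -2.17] F [-0.3  2.4  5.9] open 0.337 grip 29.6
  shift cm [0.02 0.11 0.17] turn [-0.001  0.002 -0.001]
```

Emit:
{"name": "send_rows", "arguments": {"series": [[[0, 0, -1, 0, 0, 0, -1], [0, 0, -3, 0, 0, 0, -1], [0, 0, -4, 0, 0, 0, -1], [0, 0, -4, 0, 0, 0, -1], [0, 0, -2, 0, 0, 0, -1], [0, 2, 0, 0, 0, 0, -1], [0.5, 4.5, 0, 0, 0, 0, -1], [0.5, 5, 0, 0, 0, 0, -1], [0.5, 5, 0, 0, 0, 0, -1], [0.5, 5, 0, 0, 0, 0, -1]]]}}

```text
time: 45.98
eef_pos: [0.5767, -0.0655, 0.2245]
tcp_rot: [0.0, 1.0, 0.001, -0.003]
contact_force: [0.3, 0.8, -0.2]
opening: 0.337
finger_force: 29.9
```

Emit:
{"name": "send_rows", "arguments": {"series": [[[0.8, 5, 0, 0, 0, 0, -1], [0.8, 5, 0, 0, 0, 0, -1], [0.8, 5, 0, 0, 0, 0, -1], [0.8, 5, 0, 0, 0, 0, -1], [0.7, 4, 0, 0, 0, 0, -1], [0, 2, 0, 0, 0, 0, -1], [0, 1, 0, 0, 0, 0, -1], [0, 0, 0, 0, 0, 0, -1], [0, 0, 0, 0, 0, 0, -1], [0, 0, 0, 0, 0, 0, -1]]]}}

```text
time: 47.22
eef_pos: [0.5404, 0.2004, 0.2278]
tcp_rot: [0.001, 1.0, -0.0, 0.0]
contact_force: [0.4, -0.5, -1.4]
opening: 0.341
finger_force: 30.1
```

```bash
python3 -c "
from h import *
delta(.5399,.2028,.0901,np.pi/2)"
```

```text
t 47.23 tcp [0.5404 0.2004 0.2278] yaw 1.568 q [ 0.18  0.07  1.83 -0.    1.24 -1.39] F [ 0.4 -0.5 -1.4] open 0.341 grip 30.1
  shift cm [ 0.05  0.24 13.77] turn [-0.     0.    -0.002]
```

Emit:
{"name": "send_rows", "arguments": {"series": [[[0, 0.2, 3, 0, 0, 0, -1], [0, 0, 4, 0, 0, 0, -1], [0, 0, 3, 0, 0, 0, -1], [0, 0, 2, 0, 0, 0, -1], [0, 0, 1, 0, 0, 0, -1], [0, 0, 0.4, 0, 0, 0, -1], [0, 0, 0, 0, 0, 0, -1], [0, 0, 0, 0, 0, 0, -1]]]}}

```text
time: 48.22
eef_pos: [0.5409, 0.2036, 0.095]
tcp_rot: [0.0, 1.0, 0.0, 0.001]
contact_force: [0.2, -1.0, -1.3]
opening: 0.339
finger_force: 30.1
```

```bash
python3 -c "
from h import *
delta(.5399,.2028,.0901,np.pi/2)"
```

```text
t 48.23 tcp [0.5409 0.2036 0.095 ] yaw 1.57 q [ 0.18  0.22  1.92 -0.    1.   -1.39] F [ 0.2 -1.  -1.3] open 0.339 grip 30.1
  shift cm [ 0.1  -0.08  0.49] turn [ 0.     0.002 -0.001]
```

Emit:
{"name": "send_rows", "arguments": {"series": [[[0.1, -0.1, 0.3, 0, 0, 0, -1], [0, 0, 0.1, 0, 0, 0, -1], [0, 0, 0, 0, 0, 0, -1]]]}}

```text
time: 48.6
eef_pos: [0.5391, 0.2024, 0.0901]
tcp_rot: [0.0, 1.0, 0.0, 0.0]
contact_force: [0.2, -0.3, -0.7]
opening: 0.343
finger_force: 30.1
```

Emit:
{"name": "send_rows", "arguments": {"series": [[[0, 0, 0.1, 0, 0, 0, -1], [0, 0, 0, 0, 0, 0, -1]]]}}

```text
time: 48.85
eef_pos: [0.5397, 0.2025, 0.09]
tcp_rot: [0.0, 1.0, 0.0, 0.001]
contact_force: [-1.7, -0.5, 6.1]
opening: 0.337
finger_force: 30.5
```

Emit:
{"name": "send_rows", "arguments": {"series": [[[0, 0, 0, 0, 0, 0, 0.2], [0, 0, 0, 0, 0, 0, 1], [0, 0, 0, 0, 0, 0, 1], [0, 0, -2, 0, 0, 0, 1], [0, 0, -5, 0, 0, 0, 1], [0, 0, -5, 0, 0, 0, 1], [0, -2, -1, 0, 0, 0, 1], [0.9, -5.1, 0, 0, 0, 0, 1], [0.9, -5.1, 0, 0, 0, 0, 1], [0.9, -5.1, 0, 0, 0, 0, 1]]]}}

```text
time: 50.1
eef_pos: [0.5109, 0.0276, 0.2187]
tcp_rot: [0.0, 1.0, -0.0, -0.0]
contact_force: [0.8, -1.0, -0.2]
opening: 0.997
finger_force: 0.0
```

Emit:
{"name": "send_rows", "arguments": {"series": [[[0.9, -5.1, 0, 0, 0, 0, 1], [0.9, -5.1, 0, 0, 0, 0, 1], [0.9, -5.1, 0, 0, 0, 0, 1], [0.9, -5.1, 0, 0, 0, 0, 1], [0.8, -5.1, 0, 0, 0, 0, 1], [0.8, -4.5, 0, 0, 0, 0, 1], [0, -2.1, 0, 0, 0, 0, 1], [0, 0, 0, 0, 0, 0, 1], [0, 0, 0, 0, 0, 0, 1]]]}}

```text
time: 51.22
eef_pos: [0.4597, -0.2903, 0.2186]
tcp_rot: [-0.0, 1.0, 0.001, -0.0]
contact_force: [-0.0, 0.8, -0.3]
opening: 0.997
finger_force: 0.0
```

```bash
python3 -c "
from h import *
delta(.461,-.2917,.0703,np.pi/2)"
```

```text
t 51.23 tcp [ 0.4597 -0.2903  0.2186] yaw 1.571 q [-0.75  0.01  1.91  0.    1.22 -2.32] F [-0.   0.8 -0.3] open 0.997 grip 0.0
  shift cm [-0.13 -0.16 14.83] turn [ 0.001 -0.     0.   ]
```

Emit:
{"name": "send_rows", "arguments": {"series": [[[-0.1, -0.1, 4, 0, 0, 0, 1], [0, 0, 5, 0, 0, 0, 1], [0, 0, 4, 0, 0, 0, 1], [0, 0, 1.7, 0, 0, 0, 1], [0, 0, 0, 0, 0, 0, 1], [0, 0, 0, 0, 0, 0, -1], [0, 0, 0, 0, 0, 0, -1], [0, 0, 0, 0, 0, 0, -1], [0, 0, 0, 0, 0, 0, -1], [0, 0, 0, 0, 0, 0, -1]]], "force": 30}}

```text
time: 52.48
eef_pos: [0.4618, -0.2933, 0.074]
tcp_rot: [0.001, 1.0, -0.001, 0.001]
contact_force: [-0.1, 1.8, 5.3]
opening: 0.576
finger_force: 30.8
```

```bash
python3 -c "
from h import *
delta(.461,-.2917,.0703,np.pi/2)"
```

```text
t 52.48 tcp [ 0.4618 -0.2933  0.074 ] yaw 1.57 q [-0.75  0.19  2.    0.    0.94 -2.32] F [-0.1  1.8  5.3] open 0.576 grip 30.8
  shift cm [0.08 0.16 0.37] turn [-0.002  0.003 -0.001]
```

Emit:
{"name": "send_rows", "arguments": {"series": [[[0, 0, -1, 0, 0, 0, -1], [0, 0, -3, 0, 0, 0, -1], [0, 0, -4, 0, 0, 0, -1], [0, 0, -4, 0, 0, 0, -1], [0, 0, -2.3, 0, 0, 0, -1], [-0.8, 2, 0, 0, 0, 0, -1], [-0.8, 4.5, 0, 0, 0, 0, -1], [-0.8, 5, 0, 0, 0, 0, -1], [0, 5, 0, 0, 0, 0, -1], [0, 5, 0, 0, 0, 0, -1]]]}}

```text
time: 53.72
eef_pos: [0.4843, -0.0761, 0.2148]
tcp_rot: [0.001, 1.0, -0.0, -0.0]
contact_force: [0.5, 1.0, -2.4]
opening: 0.578
finger_force: 31.6
```

Emit:
{"name": "send_rows", "arguments": {"series": [[[0, 5, 0, 0, 0, 0, -1], [0, 5, 0, 0, 0, 0, -1], [0, 5, 0, 0, 0, 0, -1], [0, 5, 0, 0, 0, 0, -1], [0, 5, 0, 0, 0, 0, -1], [0, 4.5, 0, 0, 0, 0, -1], [0, 3.5, 0, 0, 0, 0, -1], [0, 2, 0, 0, 0, 0, -1], [0, 0, 0, 0, 0, 0, -1], [0, 0, 0, 0, 0, 0, -1]]]}}

```text
time: 54.98
eef_pos: [0.4851, 0.2715, 0.2146]
tcp_rot: [0.001, 1.0, -0.0, -0.0]
contact_force: [-0.1, -0.9, -1.7]
opening: 0.576
finger_force: 31.6
```

```bash
python3 -c "
from h import *
delta(.4862,.2741,.075,np.pi/2)"
```

```text
t 54.98 tcp [0.4851 0.2715 0.2146] yaw 1.569 q [ 0.33  0.04  1.89 -0.    1.22 -1.24] F [-0.1 -0.9 -1.7] open 0.576 grip 31.6
  shift cm [-0.11  0.27 13.96] turn [-0.001 -0.    -0.001]
```

Emit:
{"name": "send_rows", "arguments": {"series": [[[0, 0.2, 3, 0, 0, 0, -1], [0, 0, 4, 0, 0, 0, -1], [0, 0, 3, 0, 0, 0, -1], [0, 0, 2, 0, 0, 0, -1], [0, 0, 1, 0, 0, 0, -1], [0, 0, 0.5, 0, 0, 0, -1], [0, 0, 0, 0, 0, 0, -1], [0, 0, 0, 0, 0, 0, -1]]]}}

```text
time: 55.98
eef_pos: [0.4858, 0.2746, 0.0809]
tcp_rot: [0.0, 1.0, 0.0, 0.001]
contact_force: [1.2, 0.1, -1.9]
opening: 0.575
finger_force: 31.7
```

```bash
python3 -c "
from h import *
delta(.4862,.2741,.075,np.pi/2)"
```

```text
t 55.98 tcp [0.4858 0.2746 0.0809] yaw 1.57 q [ 0.33  0.21  1.97 -0.    0.96 -1.24] F [ 1.2  0.1 -1.9] open 0.575 grip 31.7
  shift cm [-0.04 -0.05  0.59] turn [ 0.001  0.002 -0.001]
```

Emit:
{"name": "send_rows", "arguments": {"series": [[[0, 0, 0.4, 0, 0, 0, -1], [0, 0, 0.1, 0, 0, 0, -1], [0, 0, 0, 0, 0, 0, -1]]]}}

```text
time: 56.35
eef_pos: [0.4852, 0.2745, 0.0751]
tcp_rot: [0.0, 1.0, 0.0, 0.0]
contact_force: [-0.1, 0.5, 1.0]
opening: 0.574
finger_force: 31.7
```

Emit:
{"name": "send_rows", "arguments": {"series": [[[0, 0, 0.1, 0, 0, 0, -1], [0, 0, 0, 0, 0, 0, -1]]]}}

```text
time: 56.6
eef_pos: [0.4857, 0.2746, 0.0751]
tcp_rot: [0.0, 1.0, 0.0, 0.0]
contact_force: [-0.7, -0.1, 4.1]
opening: 0.574
finger_force: 32.0
```

Emit:
{"name": "send_rows", "arguments": {"series": [[[0, 0, 0, 0, 0, 0, 0.7], [0, 0, 0, 0, 0, 0, 1], [0, 0, 0, 0, 0, 0, 1], [0, 0, -2, 0, 0, 0, 1], [0, 0, -5, 0, 0, 0, 1], [0, 0, -5, 0, 0, 0, 1], [0, 0, -5.4, 0, 0, 0, 1], [-4.5, -2.6, 0, 0, 0, 0, 1], [-4.5, -2.6, 0, 0, 0, 0, 1], [-4.5, -2.5, 0, 0, 0, 0, 1]]]}}

```text
time: 57.85
eef_pos: [0.6212, 0.1966, 0.2479]
tcp_rot: [0.0, 1.0, 0.0, 0.0]
contact_force: [-0.5, 1.0, 0.1]
opening: 1.001
finger_force: 0.0
```

Emit:
{"name": "send_rows", "arguments": {"series": [[[0, 0, 0, 0, 0, 0, 1], [0, 0, 0, 0, 0, 0, 1]]]}}

```text
time: 58.1
eef_pos: [0.6195, 0.1975, 0.2471]
tcp_rot: [0.001, 1.0, 0.0, -0.001]
contact_force: [-0.3, 0.2, 0.0]
opening: 1.002
finger_force: 0.0
```

```bash
python3 - <<'E'
from h import *;import pickle
delta(.6211,.1973,.2494,np.pi/2)
pickle.dump(snap('wrist','w3'),open('w3.pkl','wb'))
E
```

```text
t 58.1 tcp [0.6195 0.1975 0.2471] yaw 1.57 q [ 0.15  0.22  1.63  0.    1.3  -1.42] F [-0.3  0.2  0. ] open 1.002 grip 0.0
  shift cm [-0.16 -0.02 -0.23] turn [ 0.    -0.002 -0.001]
```

View pics/w3.png

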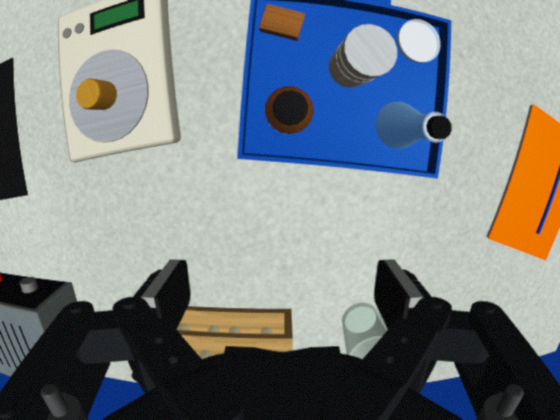

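The vessels are back at their starting pixels within 1–3 px (jar 370,50; cap 289,106; stopper 438,127). The dish and slide box have not moved, and the mass is still on the pan.

```bash
python3 -c "
from plant import ctrl
print(ctrl.sign_off())"
```

```text
the job is handed in; nothing more can be done
None
```

The job is handed in at about 58 s of the 144 s: the mass stands upright on the middle of the balance's pan, and the bottle, flask and jar are back upright where they started, within about 2 mm by the last camera check.

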